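Roll the timber offcut onto the scanner window

TASK

Roll the round timber offcut across the counter, pushing on its top with the fingertips, until it comes to rest lying lengthwise wholly over the dark glass window of the scanner, then let go. It must roll, not be slid, gripped or lifted, and nothing reaches down beside it to shove its side; leave the other stock on the counter where it stands.

Things in the scene. Friction and masses are not known exactly. Their poses are not given: they have to be found in the camera images.
- dowel: Loose solid cylinder of pale wood, 54 mm in diameter, 180 mm long, 0.22 to 0.36 kg, lying on its side. Origin at its very centre, 27 mm above the counter; x is its long axis; y and z turn as it rolls, z up at the start. It starts nearly parallel to the window, 95 to 140 mm from its centre line on its +y side. It rolls freely, half as far as a fingertip on its top; let go at rest, it stays.
- scanner: Fixed scanner plate set flush in the counter: steel frame 250 x 112 mm round a dark glass window 220 mm long (x) by 84 mm wide (y), no edge or step. Origin at the window's centre on the counter surface (z = 0), x along the window's length, z up.
- tape: Bystander: cardboard-brown ring 90 mm in diameter, 48 mm high, standing flat. Origin at the centre of its underside.
- jar: Bystander: small jar 68 mm in diameter, 85 mm high, upright. Origin at the centre of its underside.
- tin: Bystander: plain steel tin 72 mm in diameter, 100 mm high, upright. Origin at the centre of its underside.
- carton: Bystander: small cardboard carton 110 x 70 x 45 mm. Origin at the centre of its underside, x along its length.
Things that resemble listed ones, but are neither listed nor needed, are in the scene too. There is more than one size of the dowel; the one meant has the size given above.

How it is judged:
By the outcome, as a careful person would: the job done as asked, in the order asked, and still so for the second after the job is handed in, with the robot touching nothing.
It also fails if it takes over 56 s, if anything falls off the work surface, if the arm or the gripper's body presses on something with over 40 N, if the wrist force passes 120 N, or if a joint passes its speed limit or range.

ROBOT

A 7-joint arm with a two-finger parallel gripper is mounted at the origin on the work surface. World frame = base frame: x ahead of the robot, y to its left, z up, the work surface at z = 0. Lengths are in m, angles in rad, forces in N, time in s.
With the tool pointing down it reaches from about 0.35 to 0.9 m from the base axis. Payload 7.2 kg.
Tool frame: the origin (TCP) lies midway between the tips of the shut fingers; the grasp point (between the pads) lies 19 mm behind it; z points along the fingers, y is the line along which they close (so a half turn about z gives the same grasp; the last joint's range is limited). The gripper opens to 88 mm and grips with 3 to 60 N. Pads are 20 mm wide; open, the fingers measure 115 mm over their backs; the gripper's body (75 mm by 178 mm) begins 61 mm behind the grasp point.
Start: joints at [-1.399, 0.411, -0.013, 1.596, 0.006, 1.134, -0.082], TCP at [0.148, 0.607, 0.194] pointing down, gripper open.
Joint ranges: [-2.95, 2.95], [-0.29, 1.99], [-1.47, 1.44], [0.14, 2.54], [-1.03, 4.17], [0.13, 1.85], [-2.86, 2.86]. Speed limits (rad/s): [2.39, 2.39, 3.01, 3.01, 3.14, 3.14, 3.14].

INTERFACE

Orientations are given as a rotation vector (axis times angle).
In Python, from plant import r gives the robot as it stands.
- The arm moves only by the tool jog_arm, never from a script. Its argument "series" is a list that holds one entry, the list of rows, each a list of 6 numbers: the shift along the tool's x, y, z in cm, then the turn, a rotation vector about the tool's x, y, z in degrees. In form: [[[tx, ty, tz, wx, wy, wz], ...]]. A call has 1 to 5 rows; each row shifts and turns the commanded pose from where the row before left it, along the tool's axes as they then stand; what a row does not reach is not made up. A row lasts 1/12 s, in which the tool goes at most 41.7 mm and 7.16 degrees, less where a joint would pass 70% of its speed; a pose out of reach is approached as far as the arm can. A call with a gripper value outside its range is refused whole. "fingers" is the gripper's target within -1 to 1 (shut at 1, half-way at 0, fully open at -1), set as the call begins (left out, the last holds). The fingers move at their own pace and stop on an object; the grip force is fixed at half the most. Time passes only in rows, so rows that do not move let the fingers close. It gives the time, the measured TCP pose, the force, the opening and the grip force at its end, in the units of the state.
- r.get_obs(): the state, without advancing time (a new reading comes with each control period).
- r.get_image(name): name is "side" or "top"; returns the picture (400x640x3 uint8, red, green, blue); there is no depth.
- r.camera_info(name): a dict with "fovy" (degrees; the focal length in pixels is half the picture's height over the tangent of half this angle, whatever the lens; pixels are square), "cx", "cy" (the principal point, pixels), "T" (4x4, takes a point from camera to world coordinates). Camera axes: x right, y down, z forward; pixel columns grow to the right and rows downward; lengths in m; the calibration is good to about 2 mm. A picture is of the moment at which its call begins. camera_info takes no time and is no camera call.
- r.hand_in(): hands the job in; it is judged then, once.
The state is a dict: "t": time; "joint_pos": joint angles; "dq": joint speeds; "joint_torque": joint torques, N m; "position": TCP position; "tool_rot": TCP orientation; "contact_force": force on the tool from outside, world axes, zero at the start; "torque": the same for the moment, N m; "finger_gap": opening from 0.0 (shut) to 1.0 (fully open); "finger_force": force on a finger pad.
Only numpy, scipy, OpenCV 4.12 (cv2) and the standard library are available. Lean on these libraries where they do the work, as an engineer would, in place of code of your own. Each camera call takes 0.05 s, during which the arm holds its last target. There are 200 camera calls.

## Working session

There is one attempt and no reset: what is moved stays moved. The work goes in short steps, Python scripts to look and compute and a tool call to move; the robot and the scene stay as the last step left them, time stands still between calls to the robot, and variables do not carry over. Pictures are saved under pics/ and viewed, at most 10 in all, crops included, and the job is handed in when it is done.

Besides the shell and the picture viewer there is one more tool, called after "Request:" as name(argument=value, ...), one argument or row to a line, values as JSON. jog_arm: Moves the arm, as the interface text tells. Its arguments: {"type":"object","properties":{"series":{"type":"array","items":{"type":"array","items":{"type":"array","items":{"type":"number"}}}},"fingers":{"type":"number"}},"required":["series"]}

```bash
mkdir -p pics; python3 - <<'E'
from plant import r
import cv2,numpy as np
for n in("top","side"):
    im=r.get_image(n); cv2.imwrite(f"pics/{n}0.png",im[:,:,::-1]); c=r.camera_info(n); print(n,c["fovy"],c["cx"],c["cy"],np.round(c["T"],3).tolist(), [k for k in c])
o=r.get_obs(); print(o["t"],o["position"],o["tool_rot"],o["finger_gap"])
E
```

```text
top 52.45512286504929 318.8050355097113 197.0928571285356 [[0.016, -0.995, 0.103, 0.432], [-1.0, -0.018, -0.019, 0.013], [0.021, -0.103, -0.994, 1.227], [0.0, 0.0, 0.0, 1.0]] ['fovy', 'cx', 'cy', 'T']
side 46.82650511268521 322.14151296995306 191.75050555036654 [[0.828, -0.425, 0.366, 0.146], [-0.561, -0.643, 0.522, -0.594], [0.014, -0.637, -0.77, 0.953], [0.0, 0.0, 0.0, 1.0]] ['fovy', 'cx', 'cy', 'T']
0.1 [0.14836846 0.60662849 0.19291381] [-3.75702338e-01 -3.11899152e+00  2.22744549e-03] 0.9997805605600049
```

View pics/top0.png

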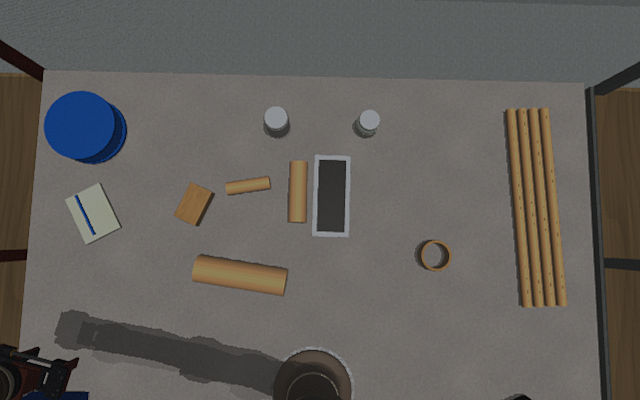

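View pics/side0.png

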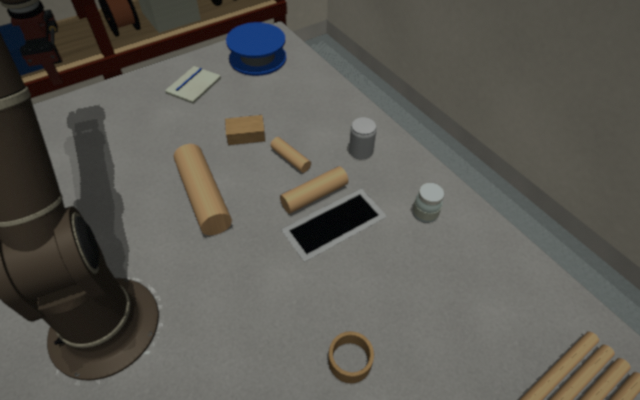

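The top view shows four things that could be the dowel: (298,191) mid-size, (248,185) small, (240,275) large, and long poles at about (535,205). The window is at (331,195). By size and position beside the window, I choose (298,191). Next I'll measure it and check a close crop.

```bash
cat > h.py <<'E'
from plant import r
import cv2,numpy as np
from scipy.spatial.transform import Rotation as R
def cast(n,px,z):
    c=r.camera_info(n);f=200/np.tan(np.radians(c["fovy"]/2));T=np.array(c["T"])
    p=np.atleast_2d(px).astype(float)
    d=np.c_[(p[:,0]-c["cx"])/f,(p[:,1]-c["cy"])/f,np.ones(len(p))]@T[:3,:3].T
    return (T[:3,3]+d*((z-T[2,3])/d[:,2:]))
def blob(mask,seed):
    n,l,s,ce=cv2.connectedComponentsWithStats(mask.astype(np.uint8))
    k=1+np.argmin(np.hypot(*(ce[1:]-seed).T)+1e4*(s[1:,4]<80))
    m=(l==k).astype(np.uint8)
    return max(cv2.findContours(m,0,2)[0],key=cv2.contourArea)[:,0,:]
def rect(n,c,z):
    w=cast(n,c,z)[:,:2]*1000
    (cx,cy),(a,b),t=cv2.minAreaRect(w.astype(np.float32))
    if a<b:a,b,t=b,a,t+90
    return np.round([cx,cy,a,b,(t+90)%180-90],1)
def wood(im):
    h=cv2.cvtColor(im,cv2.COLOR_RGB2HSV);return (h[...,0]<25)&(h[...,1]>85)&(h[...,2]>70)
def dark(im): return cv2.cvtColor(im,cv2.COLOR_RGB2GRAY)<62
def white(im): 
    h=cv2.cvtColor(im,cv2.COLOR_RGB2HSV);return (h[...,1]<50)&(h[...,2]>140)
E
python3 - <<'E'
from h import *
im=r.get_image("top")
print("dowel",rect("top",blob(wood(im),(298,191)),.027))
print("small",rect("top",blob(wood(im),(248,185)),.02)); print("big",rect("top",blob(wood(im),(240,275)),.04))
print("win",rect("top",blob(dark(im),(331,195)),0)); print("frame",rect("top",blob(white(im),(331,195)),0))
s=r.get_image("side")
print("side dowel",rect("side",blob(wood(s),(315,190)),.027)); print("side win",rect("side",blob(dark(s),(335,223)),0))
for p,z in(((276,116),.1),((369,118),.085)): print("tops",cast("top",p,z).round(3))
cv2.imwrite("pics/crop.png",cv2.resize(im[140:250,220:370,::-1],None,fx=5,fy=5,interpolation=2))
q=r.get_obs();print(R.from_rotvec(q["tool_rot"]).as_matrix().round(3))
E
```

```text
dowel [ 5.737e+02  5.420e+01  1.828e+02  5.240e+01 -2.000e-01]
small [589.4 203.9 132.8  38.1 -79.9]
big [327.7 215.8 268.6  75.3  81.7]
win [566.8 -47.7 217.3  81.4  -0.9]
frame [566.1 -46.8 246.2 109.6  -1. ]
side dowel [ 5.791e+02  5.330e+01  1.932e+02  6.110e+01 -4.000e-01]
side win [567.7 -48.6 216.5  80.7  -1. ]
tops [[0.779 0.117 0.1  ]]
tops [[ 0.784 -0.15   0.085]]
[[-0.971  0.237 -0.   ]
 [ 0.237  0.971 -0.001]
 [-0.    -0.001 -1.   ]]
```

View pics/crop.png

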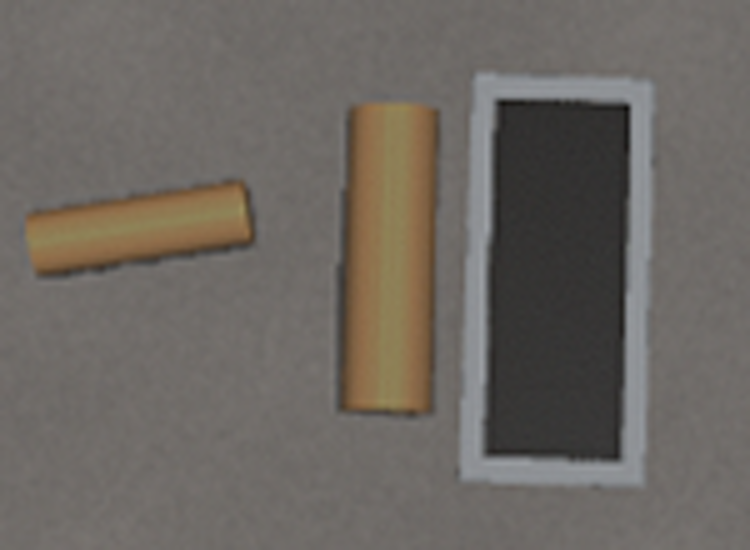

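In the crop, the chosen dowel is at (390,257) with a 3.4:1 shape. It measures 183x52 mm at (0.574, 0.054), parallel to the window centred at (0.567, -0.048). The smaller and larger cylinders are ruled out. I'll swing round above it.

Request:
jog_arm(
  series=[
    [[-4,-0.2,0,0,0,4],[-4,-0.2,0,0,0,4],[-4,-0.2,0,0,0,4],[-4,-0.2,0,0,0,4],[-4,-0.2,0,0,0,4]],
  ],
)

```text
t: 0.62
position: [0.3313, 0.5233, 0.1935]
tool_rot: [0.916, 3.005, 0.0]
contact_force: [0.6, 0.5, 0.1]
finger_gap: 0.999
finger_force: 0.0
```

Request:
jog_arm(
  series=[
    [[-4,-0.4,0,0,0,4],[-4,-0.4,0,0,0,4],[-4,-0.4,0,0,0,4],[-4,-0.4,0,0,0,4],[-4,-0.4,0,0,0,4]],
  ],
)

```text
t: 1.03
position: [0.4662, 0.3752, 0.1935]
tool_rot: [1.425, 2.8, 0.0]
contact_force: [0.8, 0.6, 0.0]
finger_gap: 0.995
finger_force: 0.0
```

Request:
jog_arm(
  series=[
    [[-4,-0.4,0,0,0,4],[-4,-0.4,0,0,0,4],[-4,-0.4,0,0,0,4],[-4,-0.4,0,0,0,4],[0,0,0,0,0,0]],
  ],
)

```text
t: 1.45
position: [0.5348, 0.221, 0.1941]
tool_rot: [1.813, 2.561, -0.003]
contact_force: [-0.3, -1.4, -0.3]
finger_gap: 0.995
finger_force: 0.0
```

Request:
jog_arm(
  series=[
    [[-3.25,0,0,0,0,4],[-3.25,0,0,0,0,4],[-3.25,0,0,0,0,4],[-3.25,0,0,0,0,4],[-3.25,0,0,0,0,3.7]],
  ],
)

```text
t: 1.87
position: [0.5661, 0.0717, 0.1935]
tool_rot: [2.214, 2.229, 0.0]
contact_force: [-0.6, -0.2, -0.1]
finger_gap: 0.998
finger_force: 0.0
```

Request:
jog_arm(
  series=[
    [[0,0,3,0,0,0],[0,0,3,0,0,0],[0,0,3,0,0,0],[0,0,3,0,0,0],[0,0,0,0,0,0]],
  ],
)

```text
t: 2.28
position: [0.5619, 0.0728, 0.0685]
tool_rot: [-2.207, -2.23, 0.012]
contact_force: [-2.0, 0.1, -0.2]
finger_gap: 1.0
finger_force: 0.0
```

```bash
cat > look.py <<'E'
from h import *
o=r.get_obs();M=R.from_rotvec(o["tool_rot"]).as_matrix()
print(o["t"],np.round(o["position"],4),M.round(4).tolist(),o["contact_force"])
im=r.get_image("top");s=r.get_image("side")
for n,i,sd in(("top",im,(298,191)),("side",s,(315,190))):
    m=wood(i).astype(np.uint8)
    print(n,rect(n,blob(m,sd),.027))
import sys
if len(sys.argv)>1: cv2.imwrite("pics/%s.png"%sys.argv[1],np.vstack([cv2.resize(s[100:300,180:460,::-1],None,fx=2,fy=2)]))
E
python3 look.py a
```

```text
2.2833 [0.5619 0.0728 0.0685] [[-0.0105, 0.9999, -0.0085], [0.9999, 0.0105, -0.0021], [-0.002, -0.0085, -1.0]] [-2.03232386  0.08866226 -0.20511002]
top [535.9  36.  107.8  15.6  -2. ]
side [5.762e+02 5.280e+01 1.994e+02 6.340e+01 2.000e-01]
```

View pics/a.png

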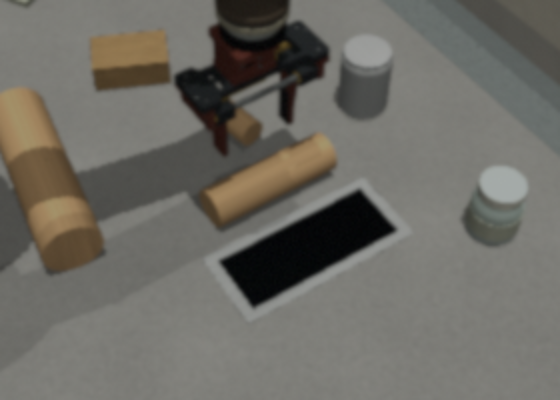

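The side crop shows the fingers above and just behind the dowel, with the dowel fully visible at (270,180). I'll descend gently to contact.

Request:
jog_arm(
  series=[
    [[-1.1,1,0.7,0,0,0],[0,0,0.4,0,0,0],[0,0,0,0,0,0],[0,0,0,0,0,0]],
  ],
)

```text
t: 2.72
position: [0.5763, 0.0625, 0.0638]
tool_rot: [2.21, 2.232, 0.002]
contact_force: [0.3, 0.2, -0.3]
finger_gap: 1.001
finger_force: 0.0
```

Request:
jog_arm(
  series=[
    [[0,0,0.1,0,0,0],[0,0,0.1,0,0,0],[0,0,0,0,0,0]],
  ],
)

```text
t: 2.97
position: [0.5758, 0.0626, 0.0609]
tool_rot: [-2.21, -2.233, -0.001]
contact_force: [-0.3, 0.6, 0.2]
finger_gap: 0.998
finger_force: 0.0
```

Request:
jog_arm(
  series=[
    [[0,0,0.4,0,0,0],[0,0,0.1,0,0,0],[0,0,0,0,0,0]],
  ],
)

```text
t: 3.22
position: [0.5756, 0.0621, 0.0552]
tool_rot: [-2.21, -2.232, 0.001]
contact_force: [-0.2, 0.3, 0.0]
finger_gap: 1.0
finger_force: 0.0
```

Request:
jog_arm(
  series=[
    [[0,0,0.1,0,0,0],[0,0,0,0,0,0],[0,0,0,0,0,0]],
  ],
)

```text
t: 3.47
position: [0.5759, 0.062, 0.0546]
tool_rot: [-2.211, -2.232, 0.0]
contact_force: [-0.4, -0.1, -0.7]
finger_gap: 1.002
finger_force: 0.0
```

Request:
jog_arm(
  series=[
    [[0,0,0.1,0,0,0],[0,0,0,0,0,0],[0,0,0,0,0,0]],
  ],
)

```text
t: 3.72
position: [0.576, 0.062, 0.0536]
tool_rot: [-2.211, -2.232, 0.0]
contact_force: [0.0, -0.5, 0.4]
finger_gap: 0.999
finger_force: 0.0
```

Request:
jog_arm(
  series=[
    [[0,0,0.1,0,0,0],[0,0,0,0,0,0],[0,0,0,0,0,0]],
  ],
)

```text
t: 3.97
position: [0.576, 0.0621, 0.0526]
tool_rot: [2.211, 2.232, -0.0]
contact_force: [-0.1, -0.3, -0.1]
finger_gap: 0.999
finger_force: 0.0
```

```bash
python3 look.py b
```

```text
3.9667 [0.576  0.0621 0.0526] [[-0.0098, 1.0, -0.0], [1.0, 0.0098, -0.0], [-0.0, -0.0, -1.0]] [-0.06614957 -0.27237455 -0.05397475]
top [585.4 220.1  96.9  37.9 -80. ]
side [ 5.762e+02  5.250e+01  1.990e+02  6.240e+01 -4.000e-01]
```

View pics/b.png

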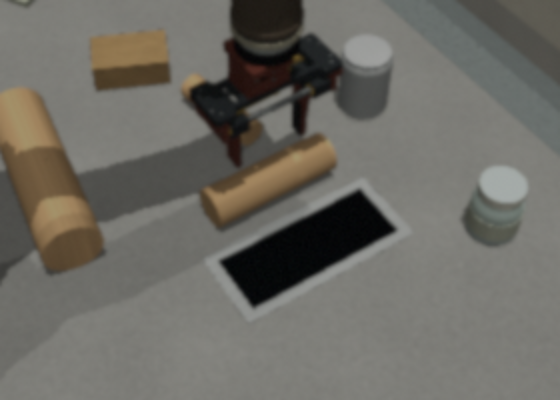

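```bash
python3 - <<'E'
from h import *
print(cast("side",[(298.5,180),(331.5,166.5)],.055).round(4))
s=r.get_image("side")
cv2.imwrite("pics/c.png",cv2.resize(s[130:220,260:360,::-1],None,fx=6,fy=6,interpolation=2))
E
```

```text
[[0.5438 0.0803 0.055 ]
 [0.6418 0.0722 0.055 ]]
```

View pics/c.png

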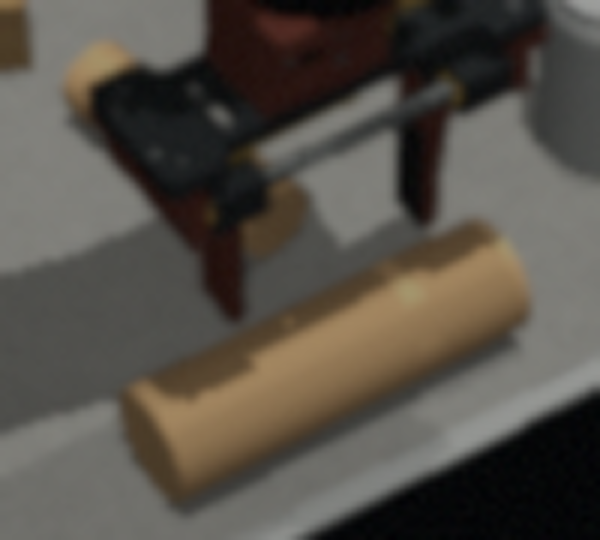

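The crop shows the open fingertips at (232,320) and (425,222), still clear of the dowel, and there is no contact force. TCP height is defined for shut fingers, so I'll lift, shut them, and approach again nearer the crown.

Request:
jog_arm(
  series=[
    [[0,0,-2,0,0,0],[-0.3,0,-1,0,0,0],[0,0,0,0,0,0],[0,0,0,0,0,0],[0,0,0,0,0,0]],
  ],
  fingers=1,
)

```text
t: 4.53
position: [0.5758, 0.0591, 0.0823]
tool_rot: [-2.21, -2.232, -0.0]
contact_force: [1.0, -0.1, -0.1]
finger_gap: 0.657
finger_force: 0.0
```

Request:
jog_arm(
  series=[
    [[0,0,0,0,0,0],[0,0,0,0,0,0],[0,0,0,0,0,0],[0,0,0,0,0,0],[0,0,0,0,0,0]],
  ],
)

```text
t: 4.95
position: [0.5759, 0.0591, 0.0824]
tool_rot: [-2.21, -2.232, 0.0]
contact_force: [-0.4, 0.6, -0.4]
finger_gap: 0.279
finger_force: 0.0
```

```bash
python3 - <<'E'
from h import *
o=r.get_obs();print(o["position"],o["finger_gap"])
s=r.get_image("side")
cv2.imwrite("pics/d.png",cv2.resize(s[130:220,260:360,::-1],None,fx=6,fy=6,interpolation=2))
E
```

```text
[0.57587684 0.05905277 0.08239678] 0.27945162944393315
```

View pics/d.png

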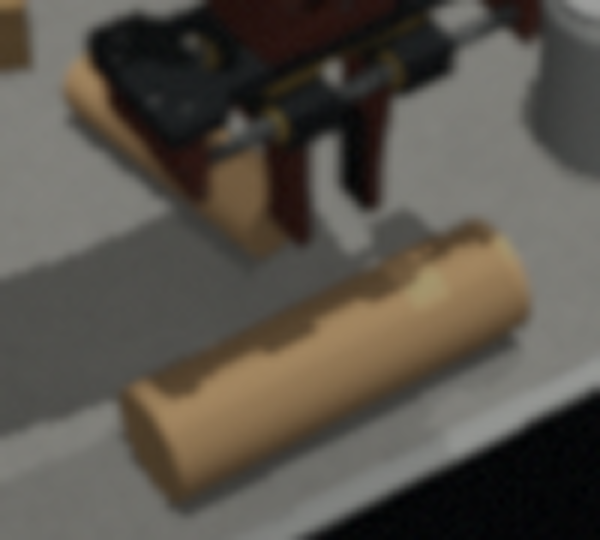

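```bash
cat >> h.py <<'E'
def proj(n,p):
    c=r.camera_info(n);f=200/np.tan(np.radians(c["fovy"]/2));T=np.array(c["T"])
    q=(np.atleast_2d(p)-T[:3,3])@T[:3,:3]
    return q[:,:2]/q[:,2:]*f+[c["cx"],c["cy"]]
E
python3 - <<'E'
from h import *
print(proj("side",[[.576,.0621,.0526],[.5759,.0591,.0824]]).round(1))
i=r.get_image("top"); print(proj("top",[.5759,.0591,.0824]))
t=cv2.resize(i[140:250,230:350,::-1],None,fx=4,fy=4,interpolation=2)
s=r.get_image("side");s=cv2.resize(s[120:230,250:370,::-1],None,fx=4,fy=4,interpolation=2)
cv2.drawMarker(s,tuple(int(v) for v in (proj("side",[.5759,.0591,.0824])[0]-[250,120])*4),(0,255,0),0,12)
cv2.drawMarker(t,tuple(int(v) for v in (proj("top",[.5759,.0591,.0824])[0]-[230,140])*4),(0,255,0),0,12)
cv2.imwrite("pics/e.png",np.hstack([s,t][:1]+[t[:440]]) if 1 else 0)
E
```

```text
[[312.8 179.9]
 [313.4 172.9]]
[[295.11786536 188.04382945]]
```

View pics/e.png

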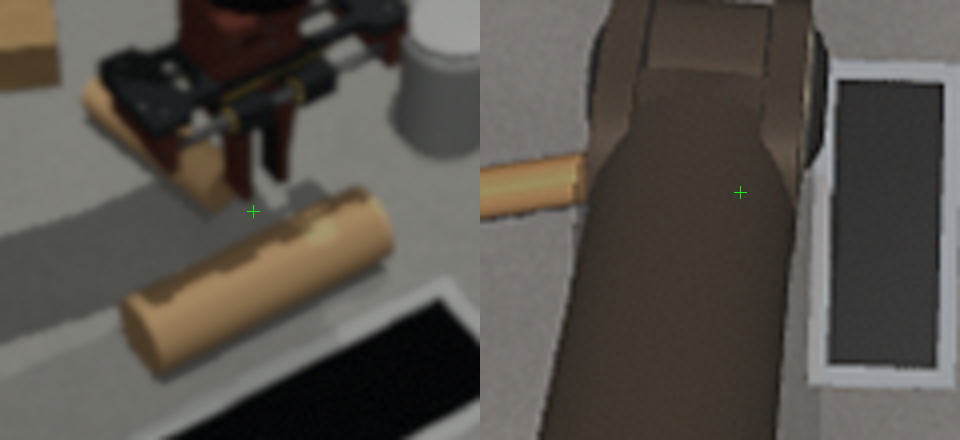

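The side view puts the TCP marker about 5 px below the actual tips at (258,189), so the tips really sit about 18 mm higher than reported. I'll open them half-way for steadier yaw, move over the crown and come down step by step until there is contact force.

Request:
jog_arm(
  series=[
    [[-0.4,0,1.5,0,0,0],[0,0,1,0,0,0],[0,0,0.7,0,0,0],[0,0,0,0,0,0],[0,0,0,0,0,0]],
  ],
  fingers=0,
)

```text
t: 5.52
position: [0.5757, 0.0551, 0.0502]
tool_rot: [-2.21, -2.232, 0.002]
contact_force: [-0.7, 1.0, 0.4]
finger_gap: 0.476
finger_force: 0.0
```

Request:
jog_arm(
  series=[
    [[0,0,0.2,0,0,0],[0,0,0,0,0,0],[0,0,0,0,0,0]],
  ],
)

```text
t: 5.77
position: [0.5763, 0.0552, 0.0489]
tool_rot: [2.21, 2.232, 0.001]
contact_force: [0.0, -1.1, 0.2]
finger_gap: 0.503
finger_force: 0.0
```

Request:
jog_arm(
  series=[
    [[0,0,0.2,0,0,0],[0,0,0,0,0,0],[0,0,0,0,0,0]],
  ],
)

```text
t: 6.02
position: [0.576, 0.0551, 0.0467]
tool_rot: [-2.21, -2.232, -0.0]
contact_force: [-0.7, -0.5, 0.0]
finger_gap: 0.501
finger_force: 0.0
```

Request:
jog_arm(
  series=[
    [[0,0,0.2,0,0,0],[0,0,0.2,0,0,0],[0,0,0,0,0,0],[0,0,0,0,0,0]],
  ],
)

```text
t: 6.35
position: [0.5759, 0.055, 0.0424]
tool_rot: [-2.21, -2.232, 0.0]
contact_force: [-0.5, -0.6, -0.1]
finger_gap: 0.497
finger_force: 0.0
```

```bash
python3 look.py f
```

```text
6.35 [0.5759 0.055  0.0424] [[-0.0097, 1.0, -0.0003], [1.0, 0.0097, -0.0001], [-0.0001, -0.0003, -1.0]] [-0.52139173 -0.57269909 -0.10637588]
top [586.4 214.3 108.7  37.9 -80. ]
side [5.763e+02 5.270e+01 1.995e+02 6.350e+01 2.000e-01]
```

View pics/f.png

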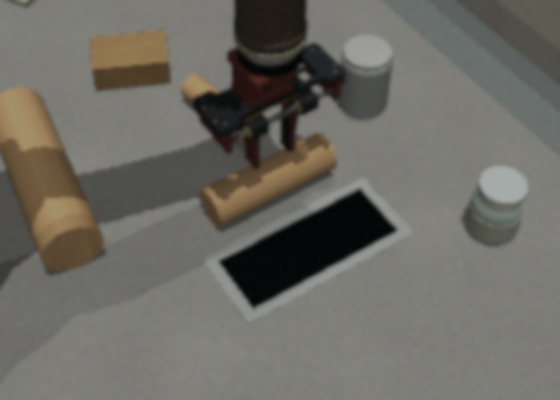

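The tips at (253,165) and (290,148) now overlap the dowel's top line, with no contact yet. I'll continue in 2 mm steps.

Request:
jog_arm(
  series=[
    [[0,0,0.2,0,0,0],[0,0,0,0,0,0],[0,0,0,0,0,0]],
  ],
)

```text
t: 6.7
position: [0.5759, 0.0551, 0.0405]
tool_rot: [-2.21, -2.232, 0.0]
contact_force: [-0.2, -0.1, 0.0]
finger_gap: 0.501
finger_force: 0.0
```

Request:
jog_arm(
  series=[
    [[0,0,0.2,0,0,0],[0,0,0,0,0,0],[0,0,0,0,0,0]],
  ],
)

```text
t: 6.95
position: [0.5759, 0.0551, 0.0385]
tool_rot: [-2.21, -2.232, 0.0]
contact_force: [0.6, 0.3, -0.3]
finger_gap: 0.5
finger_force: 0.0
```

Request:
jog_arm(
  series=[
    [[0,0,0.1,0,0,0],[0,0,0,0,0,0],[0,0,0,0,0,0]],
  ],
)

```text
t: 7.2
position: [0.576, 0.0551, 0.0376]
tool_rot: [-2.211, -2.232, 0.0]
contact_force: [0.0, 0.1, 0.3]
finger_gap: 0.5
finger_force: 0.0
```

Request:
jog_arm(
  series=[
    [[0,0,0.1,0,0,0],[0,0,0,0,0,0],[0,0,0,0,0,0]],
  ],
)

```text
t: 7.45
position: [0.5759, 0.0551, 0.0366]
tool_rot: [-2.21, -2.232, 0.0]
contact_force: [-0.3, -0.2, -0.4]
finger_gap: 0.497
finger_force: 0.0
```

```bash
python3 look.py
```

```text
7.45 [0.5759 0.0551 0.0366] [[-0.0098, 1.0, -0.0002], [1.0, 0.0098, -0.0], [-0.0, -0.0002, -1.0]] [-0.32288857 -0.24058755 -0.43427357]
top [586.3 214.5 109.1  37.9 -80. ]
side [5.762e+02 5.270e+01 1.994e+02 6.350e+01 2.000e-01]
```

Request:
jog_arm(
  series=[
    [[0,0,0.1,0,0,0],[0,0,0,0,0,0],[0,0,0,0,0,0]],
  ],
)

```text
t: 7.8
position: [0.576, 0.0551, 0.0356]
tool_rot: [-2.21, -2.232, 0.0]
contact_force: [-0.4, -0.2, -0.9]
finger_gap: 0.502
finger_force: 0.0
```

Request:
jog_arm(
  series=[
    [[0,0,0.1,0,0,0],[0,0,0,0,0,0],[0,0,0,0,0,0]],
  ],
)

```text
t: 8.05
position: [0.576, 0.0551, 0.0346]
tool_rot: [-2.21, -2.232, 0.0]
contact_force: [0.1, -0.3, -0.9]
finger_gap: 0.498
finger_force: 0.0
```

```bash
python3 - <<'E'
from h import *
s=r.get_image("side")
h=cv2.cvtColor(s,cv2.COLOR_RGB2HSV)
v=h[...,2]
for y in range(164,200): print(y,' '.join('%3d'%k for k in v[y,296:336]))
cv2.imwrite("pics/g.png",cv2.resize(s[140:210,270:350,::-1],None,fx=9,fy=8,interpolation=2))
E
```

```text
164  32  31  28  22  18  21  31  36  31  31  32  33  33  30  32  27  26  34  66  97 115 123 123 109  73  31  14  13  18  30  36  55  89 118 127 127 127 126 126 126
165  28  24  22  17  15  32  53  65  58  37  32  32  29  29  26  23  20  33  71 104 121 125 123 107  71  31  13  10  19  28  38  58  96 120 127 127 126 125 125 125
166  24  19  18  21  26  45  67  86  85  51  28  28  25  23  19  20  20  28  64 100 121 126 122 107  70  31  12  10  17  29  41  63  95 117 124 126 126 124 123 121
167  21  21  27  36  49  65  76  86  81  55  28  20  18  18  17  18  18  29  60  98 122 126 124 108  71  30   9  11  20  30  44  68  89 102 111 121 123 121 115 106
168  29  30  37  52  70  75  72  70  70  61  35  18  18  18  19  24  30  45  68  98 120 127 125 108  71  31  11  12  21  31  43  62  79  85  94 108 114 108  99  89
169  35  34  40  54  65  63  54  52  59  58  32  16  18  22  31  42  55  65  76  92 112 124 124 107  69  27  11  11  20  32  42  60  77  85  92 102 104  93  87  83
170  38  36  39  46  51  48  40  40  45  41  25  18  21  34  52  66  72  76  79  85 103 121 123 105  63  24  10  13 
[... 4103 characters left out ...]
  67  65  63  64  70  84  97 104 110 113 116
196 124 139 147 151 152 151 148 145 143 142 141 140 138 135 133 129 126 123 119 114 109 103  97  91  84  77  71  66  64  63  64  68  75  87 101 109 111 112 114 119
197 142 151 151 150 149 147 145 144 142 140 138 135 132 129 126 122 119 114 109 104  98  91  84  78  71  67  64  64  64  67  75  86  97 103 108 111 112 113 116 121
198 146 150 148 147 145 143 142 140 138 135 132 130 127 123 119 114 109 104  98  91  85  78  71  67  64  63  63  67  75  85  96 103 108 110 111 112 115 116 119 124
199 143 146 145 144 142 140 138 136 133 130 127 123 119 114 109 104  98  92  85  78  72  68  65  63  64  67  74  84  95 102 107 111 111 113 112 115 119 122 125 127
```

```bash
python3 - <<'E'
from h import *
for z in(.035,.05,.055,.06,.065): print(z,(cast("side",[(303,180.5),(308,185.5),(321,174),(324.5,177.5)],z)[:,:2]*1000).round(0).tolist())
print(rect("side",blob(wood(r.get_image("side")),(315,190)),.027))
E
```

```text
0.035 [[562.0, 87.0], [563.0, 66.0], [614.0, 80.0], [615.0, 65.0]]
0.05 [[555.0, 76.0], [556.0, 55.0], [606.0, 69.0], [607.0, 54.0]]
0.055 [[553.0, 72.0], [554.0, 51.0], [604.0, 66.0], [605.0, 50.0]]
0.06 [[550.0, 69.0], [552.0, 48.0], [601.0, 62.0], [602.0, 47.0]]
0.065 [[548.0, 65.0], [550.0, 44.0], [599.0, 58.0], [599.0, 43.0]]
[5.763e+02 5.280e+01 1.995e+02 6.340e+01 2.000e-01]
```

Request:
jog_arm(
  series=[
    [[0,0,0.2,0,0,0],[0,0,0,0,0,0],[0,0,0,0,0,0]],
  ],
)

```text
t: 8.4
position: [0.5759, 0.055, 0.0325]
tool_rot: [-2.211, -2.232, 0.0]
contact_force: [0.0, -0.3, 0.0]
finger_gap: 0.495
finger_force: 0.0
```

Request:
jog_arm(
  series=[
    [[0,0,0.1,0,0,0],[0,0,0,0,0,0],[0,0,0,0,0,0]],
  ],
)

```text
t: 8.65
position: [0.576, 0.0551, 0.0316]
tool_rot: [-2.21, -2.232, 0.0]
contact_force: [0.9, -1.1, -0.6]
finger_gap: 0.499
finger_force: 0.0
```

Request:
jog_arm(
  series=[
    [[0,0,0.1,0,0,0],[0,0,0,0,0,0],[0,0,0,0,0,0]],
  ],
)

```text
t: 8.9
position: [0.576, 0.0551, 0.0306]
tool_rot: [-2.21, -2.232, 0.0]
contact_force: [1.2, -0.5, -1.0]
finger_gap: 0.501
finger_force: 0.0
```

Request:
jog_arm(
  series=[
    [[0,0,0.1,0,0,0],[0,0,0,0,0,0],[0,0,0,0,0,0]],
  ],
)

```text
t: 9.15
position: [0.576, 0.0551, 0.0296]
tool_rot: [-2.21, -2.232, 0.0]
contact_force: [0.2, -0.8, 0.5]
finger_gap: 0.501
finger_force: 0.0
```

Request:
jog_arm(
  series=[
    [[0,0,0.1,0,0,0],[0,0,0,0,0,0],[0,0,0,0,0,0]],
  ],
)

```text
t: 9.4
position: [0.5759, 0.0551, 0.0285]
tool_rot: [-2.21, -2.232, 0.0]
contact_force: [0.5, -0.2, 0.1]
finger_gap: 0.499
finger_force: 0.0
```

```bash
python3 - <<'E'
from h import *
s=r.get_image("side")
v=cv2.cvtColor(s,cv2.COLOR_RGB2HSV)[...,2]
for y in range(172,194): print(y,' '.join('%3d'%k for k in v[y,298:332]))
cv2.imwrite("pics/g.png",cv2.resize(s[140:210,270:350,::-1],None,fx=8,fy=8,interpolation=2))
print(rect("side",blob(wood(s),(315,190)),.027))
E
```

```text
172  41  48  53  46  37  38  43  42  25  21  24  37  55  68  74  77  78  80  83  94 106  98  58  21  12  13  20  31  46  73 104 126 133 122
173  45  52  54  49  39  35  32  29  24  25  33  48  65  74  78  78  79  79  79  84  96  93  56  20  10  12  23  32  44  69  95 114 121 114
174  58  64  64  55  42  35  30  30  30  33  38  50  67  77  78  78  77  79  79  81  85  80  53  23  11  11  22  33  44  66  88 103 111 115
175  70  74  70  60  49  37  33  34  37  37  41  54  70  77  78  77  76  77  77  78  78  74  57  34  14  12  22  33  45  66  85  95 103 113
176  74  76  73  66  54  40  32  35  39  38  42  54  71  77  78  78  77  78  76  76  76  75  68  51  31  17  22  34  47  68  86  92  98 108
177  75  77  76  70  57  40  32  34  36  38  40  55  70  77  78  77  77  76  76  77  79  80  77  69  54  33  28  39  52  73  89  93  96 105
178  76  77  77  72  59  41  33  33  35  38  41  54  69  75  76  76  76  77  79  81  82  83  85  82  74  57  49  55  67  82  93  94  95 100
179  76  77  78  76  65  44  34  32  35  38  40  53  66  75  77  77  78  81  82  84  85  87  88  88  85  78  76  80  85 
[... 1331 characters left out ...]
 102 127 149 153 152 151 149 147 145 143 142 140 138 135 132 129 126 122 117 113 108 102
190  97  93  89  91  92  93  94  95  95  94  94  95 102 126 147 150 148 147 145 143 141 140 139 135 133 129 126 122 118 113 108 102  96  89
191  91  91  92  93  94  94  94  95  95  95  95  99 109 127 143 146 145 143 142 141 138 135 132 130 126 123 118 113 108 102  96  89  84  76
192  92  93  94  95  95  94  94  96  96 100 107 118 130 138 142 144 142 140 137 135 132 129 126 122 118 113 108 102  95  89  83  77  72  67
193  94  96 102 107 105  97  96 100 107 117 129 136 141 142 141 140 138 135 132 130 126 123 119 113 108 103  96  90  83  77  71  68  65  65
[5.763e+02 5.270e+01 1.995e+02 6.350e+01 2.000e-01]
```

View pics/g.png

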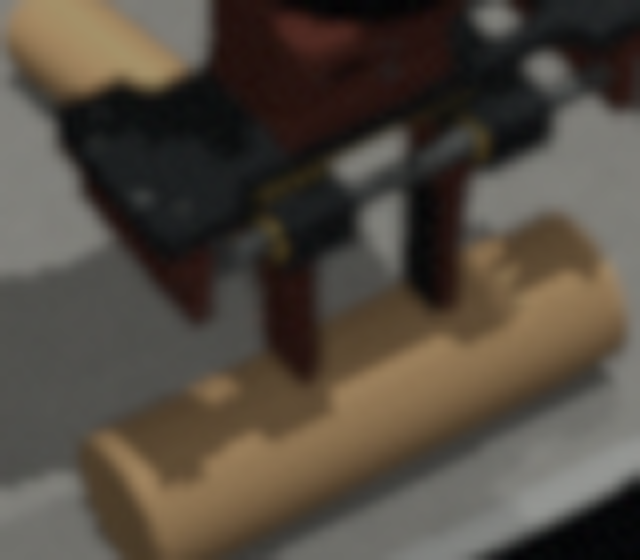

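The last crop shows both tips at (308,380) and (440,305) right at the dowel's crown. By ray casting the tips are at about z = 0.055, so contact is close.

Request:
jog_arm(
  series=[
    [[0,0,0.1,0,0,0],[0,0,0,0,0,0],[0,0,0,0,0,0]],
  ],
)

```text
t: 9.7
position: [0.576, 0.0551, 0.0276]
tool_rot: [-2.211, -2.232, 0.0]
contact_force: [-0.7, 0.6, 0.9]
finger_gap: 0.502
finger_force: 0.0
```

Request:
jog_arm(
  series=[
    [[0,0,0.1,0,0,0],[0,0,0,0,0,0],[0,0,0,0,0,0]],
  ],
)

```text
t: 9.95
position: [0.576, 0.0551, 0.0266]
tool_rot: [-2.211, -2.232, 0.0]
contact_force: [-0.6, -1.0, 0.1]
finger_gap: 0.499
finger_force: 0.0
```

Request:
jog_arm(
  series=[
    [[0,0,0.1,0,0,0],[0,0,0,0,0,0],[0,0,0,0,0,0]],
  ],
)

```text
t: 10.2
position: [0.576, 0.0551, 0.0256]
tool_rot: [-2.21, -2.232, 0.0]
contact_force: [0.6, -0.3, -0.1]
finger_gap: 0.496
finger_force: 0.0
```

Request:
jog_arm(
  series=[
    [[0,0,0.1,0,0,0],[0,0,0,0,0,0],[0,0,0,0,0,0]],
  ],
)

```text
t: 10.45
position: [0.5761, 0.0551, 0.0252]
tool_rot: [-2.211, -2.232, -0.001]
contact_force: [-2.1, -0.3, 6.4]
finger_gap: 0.501
finger_force: 3.2
```

```bash
python3 look.py
```

```text
10.45 [0.5761 0.0551 0.0252] [[-0.0097, 1.0, 0.0002], [1.0, 0.0097, 0.0004], [0.0004, 0.0002, -1.0]] [-2.13691278 -0.32543937  6.42498324]
top [586.6 212.9 111.6  37.9 -80. ]
side [5.763e+02 5.270e+01 1.995e+02 6.350e+01 2.000e-01]
```

Contact at 6.4 N, and the dowel hasn't moved. First roll: a short stroke ahead.

Request:
jog_arm(
  series=[
    [[-0.3,0,0,0,0,0],[-0.5,0,0,0,0,0],[-0.5,0,0,0,0,0],[-0.3,0,0,0,0,0],[0,0,0,0,0,0]],
  ],
)

```text
t: 10.97
position: [0.5761, 0.0382, 0.0252]
tool_rot: [-2.212, -2.231, 0.0]
contact_force: [-2.9, -0.4, 6.0]
finger_gap: 0.506
finger_force: 3.3
```

```bash
python3 look.py
```

```text
10.9667 [0.5761 0.0382 0.0252] [[-0.0088, 1.0, -0.0001], [1.0, 0.0088, 0.0], [0.0, -0.0001, -1.0]] [-2.90917962 -0.4048156   6.00108066]
top [588.4 203.  131.6  37.9 -80. ]
side [576.4  44.5 199.8  64.    0.6]
```

It rolled 8.2 mm for 16.9 mm of fingertip travel, so it's pure rolling. Lift, go back, press, roll.

Request:
jog_arm(
  series=[
    [[0,0,-0.8,0,0,0],[1.4,0,0,0,0,0],[0,0,0.6,0,0,0],[0,0,0.2,0,0,0],[0,0,0,0,0,0]],
  ],
)

```text
t: 11.48
position: [0.5766, 0.0542, 0.0249]
tool_rot: [2.209, 2.234, 0.002]
contact_force: [-0.8, -0.1, 9.3]
finger_gap: 0.499
finger_force: 4.7
```

Request:
jog_arm(
  series=[
    [[-0.6,0,0,0,0,0],[-1,0,0,0,0,0],[-0.9,0,0,0,0,0],[-0.5,0,0,0,0,0],[0,0,0,0,0,0]],
  ],
)

```text
t: 11.9
position: [0.5765, 0.0216, 0.0251]
tool_rot: [2.212, 2.231, -0.0]
contact_force: [-2.3, 0.6, 10.9]
finger_gap: 0.501
finger_force: 5.4
```

```bash
python3 look.py
```

```text
11.9 [0.5765 0.0216 0.0251] [[-0.0086, 1.0, 0.0004], [1.0, 0.0086, -0.0004], [-0.0004, 0.0004, -1.0]] [-2.27175977  0.5928488  10.94272427]
top [588.3 203.  131.7  37.8 -80.1]
side [5.754e+02 2.750e+01 1.984e+02 6.330e+01 3.000e-01]
```

Request:
jog_arm(
  series=[
    [[0,0,-0.8,0,0,0],[1.5,0,0,0,0,0],[0,0,0.6,0,0,0],[0,0,0.2,0,0,0],[0,0,0,0,0,0]],
  ],
)

```text
t: 12.42
position: [0.5765, 0.0383, 0.0248]
tool_rot: [2.209, 2.233, 0.001]
contact_force: [-2.3, 0.5, 10.7]
finger_gap: 0.499
finger_force: 4.9
```

Request:
jog_arm(
  series=[
    [[-0.6,0,0,0,0,0],[-1,0,0,0,0,0],[-1,0,0,0,0,0],[-0.6,0,0,0,0,0],[0,0,0,0,0,0]],
  ],
)

```text
t: 12.83
position: [0.5763, 0.0034, 0.0251]
tool_rot: [2.212, 2.23, -0.001]
contact_force: [-3.4, -0.2, 12.5]
finger_gap: 0.496
finger_force: 6.0
```

```bash
python3 look.py
```

```text
12.8333 [0.5763 0.0034 0.0251] [[-0.0079, 1.0, -0.0001], [1.0, 0.0079, -0.0009], [-0.0009, -0.0001, -1.0]] [-3.35142621 -0.2181166  12.51516791]
top [588.5 202.7 132.2  37.9 -79.9]
side [575.8   9.6 198.6  62.   -0. ]
```

Request:
jog_arm(
  series=[
    [[0,0,-0.8,0,0,0],[1.5,0,0,0,0,0],[0,0,0.6,0,0,0],[0,0,0.18,0,0,0],[0,0,0,0,0,0]],
  ],
)

```text
t: 13.35
position: [0.5766, 0.0209, 0.0248]
tool_rot: [2.209, 2.233, 0.0]
contact_force: [-0.8, 0.5, 8.0]
finger_gap: 0.5
finger_force: 4.2
```

Request:
jog_arm(
  series=[
    [[-0.6,0,0,0,0,0],[-1,0,0,0,0,0],[-0.9,0,0,0,0,0],[-0.5,0,0,0,0,0],[0,0,0,0,0,0]],
  ],
)

```text
t: 13.77
position: [0.5764, -0.0116, 0.0251]
tool_rot: [2.212, 2.23, -0.001]
contact_force: [-2.9, -0.3, 11.1]
finger_gap: 0.499
finger_force: 5.4
```

```bash
python3 look.py
```

```text
13.7667 [ 0.5764 -0.0116  0.0251] [[-0.0079, 1.0, -0.0002], [1.0, 0.0079, -0.001], [-0.001, -0.0002, -1.0]] [-2.87902953 -0.33458532 11.14413825]
top [588.6 202.8 132.2  37.7 -79.9]
side [ 5.763e+02 -6.100e+00  1.982e+02  6.250e+01 -4.000e-01]
```

Request:
jog_arm(
  series=[
    [[0,0,-0.8,0,0,0],[1.4,0,0,0,0,0],[0,0,0.6,0,0,0],[0,0,0.18,0,0,0],[0,0,0,0,0,0]],
  ],
)

```text
t: 14.28
position: [0.5766, 0.0059, 0.0247]
tool_rot: [-2.209, -2.234, -0.0]
contact_force: [-0.2, 0.8, 6.6]
finger_gap: 0.5
finger_force: 3.1
```

Request:
jog_arm(
  series=[
    [[-0.6,0,0,0,0,0],[-1,0,0,0,0,0],[-0.9,0,0,0,0,0],[-0.5,0,0,0,0,0],[0,0,0,0,0,0]],
  ],
)

```text
t: 14.7
position: [0.5765, -0.0266, 0.0252]
tool_rot: [2.212, 2.231, -0.001]
contact_force: [-1.0, 0.2, 9.5]
finger_gap: 0.5
finger_force: 4.9
```

```bash
python3 look.py
```

```text
14.7 [ 0.5765 -0.0266  0.0252] [[-0.0087, 1.0, -0.0003], [1.0, 0.0087, -0.0007], [-0.0007, -0.0003, -1.0]] [-0.95164385  0.15118755  9.49368827]
top [588.4 202.8 132.2  37.9 -80. ]
side [ 5.764e+02 -2.270e+01  1.992e+02  6.100e+01 -1.000e-01]
```

Request:
jog_arm(
  series=[
    [[0,0,-0.8,0,0,0],[1.2,0,0,0,0,0],[0,0,0.6,0,0,0],[0,0,0.19,0,0,0],[0,0,0,0,0,0]],
  ],
)

```text
t: 15.22
position: [0.5769, -0.0119, 0.0248]
tool_rot: [-2.209, -2.234, -0.001]
contact_force: [-0.6, 0.5, 7.4]
finger_gap: 0.502
finger_force: 3.4
```

Request:
jog_arm(
  series=[
    [[-0.5,0,0,0,0,0],[-0.9,0,0,0,0,0],[-0.9,0,0,0,0,0],[-0.5,0,0,0,0,0],[0,0,0,0,0,0]],
  ],
)

```text
t: 15.63
position: [0.5767, -0.0424, 0.0252]
tool_rot: [2.212, 2.231, -0.001]
contact_force: [-2.2, -0.3, 8.1]
finger_gap: 0.5
finger_force: 4.4
```

```bash
python3 look.py
```

```text
15.6333 [ 0.5767 -0.0424  0.0252] [[-0.0086, 1.0, -0.0002], [1.0, 0.0086, -0.0007], [-0.0007, -0.0002, -1.0]] [-2.18155313 -0.28209142  8.13263015]
top [588.5 203.  132.4  37.8 -79.9]
side [ 5.756e+02 -3.840e+01  1.980e+02  5.980e+01 -4.000e-01]
```

Request:
jog_arm(
  series=[
    [[0,0,-0.8,0,0,0],[1,0,0,0,0,0],[0,0,0.6,0,0,0],[0,0,0.19,0,0,0],[0,0,0,0,0,0]],
  ],
)

```text
t: 16.15
position: [0.5771, -0.0302, 0.0251]
tool_rot: [-2.209, -2.234, -0.001]
contact_force: [-1.6, 0.7, 7.8]
finger_gap: 0.499
finger_force: 3.6
```

Request:
jog_arm(
  series=[
    [[-0.4,0,0,0,0,0],[-0.6,0,0,0,0,0],[-0.5,0,0,0,0,0],[-0.3,0,0,0,0,0],[0,0,0,0,0,0]],
  ],
)

```text
t: 16.57
position: [0.577, -0.0497, 0.0252]
tool_rot: [2.211, 2.232, -0.0]
contact_force: [-1.0, -0.3, 7.8]
finger_gap: 0.501
finger_force: 3.7
```

Request:
jog_arm(
  series=[
    [[0,0,0,0,0,0],[0,0,0,0,0,0],[0,0,-0.2,0,0,0],[0,0,-1.5,0,0,0],[0,0,-3,0,0,0]],
  ],
)

```text
t: 16.98
position: [0.5741, -0.0484, 0.0691]
tool_rot: [-2.206, -2.23, 0.008]
contact_force: [0.5, -0.5, 0.6]
finger_gap: 0.499
finger_force: 0.0
```

Request:
jog_arm(
  series=[
    [[0,0,-4,0,0,0],[0,0,-4,0,0,0],[4,0,-3,0,0,0],[4,0,0,0,0,0],[4,0,0,0,0,0]],
  ],
)

```text
t: 17.4
position: [0.5768, 0.0651, 0.179]
tool_rot: [2.212, 2.229, 0.005]
contact_force: [-0.3, 0.3, -1.1]
finger_gap: 0.5
finger_force: 0.0
```

Request:
jog_arm(
  series=[
    [[4,0,0,0,0,0],[4,0,0,0,0,0],[4,0,0,0,0,0],[2,0,0,0,0,0],[0,0,0,0,0,0]],
  ],
)

```text
t: 17.82
position: [0.5727, 0.2118, 0.1757]
tool_rot: [-2.199, -2.24, 0.0]
contact_force: [-0.2, 0.3, -1.1]
finger_gap: 0.501
finger_force: 0.0
```

```bash
python3 - <<'E'
from h import *
im=r.get_image("top");s=r.get_image("side");o=r.get_obs();print(o["t"],o["position"],o["contact_force"])
print(rect("top",blob(wood(im),(331,193)),.027),rect("side",blob(wood(s),(335,215)),.027))
print("frame",rect("top",blob(white(im),(331,195)),0))
E
```

```text
17.9167 [0.57387567 0.20520539 0.17623482] [ 0.39210419 -0.58356023 -0.63421375]
[575.2 -48.5 183.3  53.9   0.6] [ 5.772e+02 -4.900e+01  1.987e+02  5.750e+01 -3.000e-01]
frame [566.8 -47.2 250.3 111.6  -0.7]
```

The dowel is at (575, -48.5) mm against a window centre of about (567, -47.5) mm. That leaves about 12 mm to spare lengthwise and 14 mm across, and the arm is clear.

```bash
python3 -c "
from plant import r
print(r.hand_in())"
```

```text
the job is handed in; nothing more can be done
None
```

The dowel was rolled onto the scanner window in eight fingertip strokes on its top and lies wholly over the glass by my final camera measurement, about 12 mm clear lengthwise and 14 mm across; the arm is clear, nothing else was touched, and the job was handed in at about 18 s.

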